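Shut the sliding-lid snack box and swing its catch across

TASK

The wooden snack box on the worktop has been left open. With the fingertips only, push its sliding lid fully shut by the dark cross bar on the lid, then push the brass catch round by its black knob until it lies straight across the lid, as far as it goes. Grasp and lift nothing, and leave the packet in the box and the other things on the worktop where they are.

Things in the scene. Friction and masses are not known exactly. Their poses are not given: they have to be found in the camera images.
- box: open-topped light wooden box, 110 mm (its x) by 240 mm (its y) by 82 mm high, on rubber feet; it stands firmly and does not slip. Origin: centre of its underside, on the worktop; its x axis points roughly towards the robot and its y axis roughly to the robot's right, along the long side (its yaw is near pi). The lid sticks out of its +y end, to the right. Two side rails, 9 mm wide, top at 82 mm, guide the lid between them
- lid (a joint): sliding lid of the box: 0 = fully shut, grows (m) as the lid slides out along the box's +y axis; at most 0.16. It stays where it is left and takes about 2 N to slide. Its flat top is 74 mm above the worktop
- lid_push (a point): the middle of the outer (+y) face of the dark wooden cross bar that stands up from the lid: the face to push on, towards the box's -y, to shut the lid. The bar is 70 mm long (along the box's x), 12 mm thick (along y), and rises 28 mm above the lid's top, to 102 mm above the worktop; this point is 89 mm above the worktop. It moves with the lid
- catch (a joint): brass swing catch, turning level about an upright pivot on the box's front (+x) rail, near its +y end: 0 = shut, arm straight across the lid pointing along the box's -x, against its stop; grows (rad) as it opens, clockwise seen from above: at pi/2 the arm points along the box's +y, and beyond that outwards to +x; at most 2.2. It stays where it is left; under 1 N at the knob turns it
- catch_pivot (a point): pivot of the catch on the front rail, 89 mm above the worktop. The arm is a flat bar, 10 mm wide, whose top is 91 mm above the worktop
- catch_knob (a point): centre of the black knob that stands up at the end of the catch's arm, 58 mm from the pivot: 13 to 16 mm across, from 91 mm to 118 mm above the worktop; this point is 104 mm above the worktop
- packet: brown and orange snack packet, 68 x 185 x 14 mm, lying inside the box; leave it there; origin: centre of its underside
- spice_jar: glass spice jar with a green cap, 46 mm across, 106 mm high, standing close behind the box; origin: centre of its underside
- dark_mug: dark grey mug with a handle, 99 mm high, standing to the left of the box; origin: centre of its underside
- striped_cup: white tumbler with dark stripes, 77 mm across, 100 mm high, to the left of the box; origin: centre of its underside
- lidded_jar: white jar with a wooden lid, 74 mm across, 85 mm high, to the left of the box; origin: centre of its underside
- timer: white and black kitchen timer, 62 mm across, 54 mm high, to the right; origin: centre of its underside
- tin: flat oblong tin, 63 x 105 x 26 mm, to the right; origin: centre of its underside
Mind the look-alikes: they are no part of the job. Leave any green look-alike of the packet alone.

How it is judged:
By the outcome, as a careful person would: the job done as asked, in the order asked, and still so for the second after the job is handed in, with the robot touching nothing.
It also fails if it takes over 51 s, if anything falls off the work surface, if the arm or the gripper's body presses on something with over 40 N, if the wrist force passes 120 N, or if a joint passes its speed limit or range.

ROBOT

A 6-joint arm with a two-finger parallel gripper is mounted at the origin on a cart in front of the work surface, level with it; the furniture and walls round the work are solid. World frame = base frame: x ahead of the robot, y to its left, z up, the work surface at z = 0. Lengths are in m, angles in rad, forces in N, time in s.
With the tool pointing down it reaches from about 0.375 to 0.975 m from the base axis. Payload 3.8 kg.
Tool frame: the origin (TCP) lies midway between the tips of the shut fingers; the grasp point (between the pads) lies 19 mm behind it; z points along the fingers, y is the line along which they close (so a half turn about z gives the same grasp; the last joint's range is limited). The gripper opens to 85 mm and grips with 20 to 120 N. Pads are 22 mm wide; open, the fingers measure 114 mm over their backs; the gripper's body (76 mm by 85 mm) begins 54 mm behind the grasp point. The pads swing forward as they close: fully open they stand 13 mm farther back than shut.
Start: joints at [-1.373, 0.264, 1.604, -0, 1.274, -0.037], TCP at [0.157, -0.656, 0.231] pointing down, gripper open.
Joint ranges: [-2.63, 2.63], [-0.94, 2.18], [0.31, 2.57], [-1.31, 4.45], [0, 2.66], [-2.55, 2.55]. Speed limits (rad/s): [2.57, 2.57, 3.14, 3.14, 3.14, 3.14].

INTERFACE

Orientations are given as a rotation vector (axis times angle).
In Python, from workcell import bot gives the robot as it stands.
- The arm moves only by the tool servo_tool, never from a script. Its argument "series" is a list of rows, each a list of 7 numbers: the shift along the world's x, y, z in units of 0.15 m (1.0 is 0.15 m), then the turn, a rotation vector about the world's x, y, z in units of 180 degrees (1.0 is 180 degrees), then the closure, from 0 (fully open) to 1 (shut). A call has 1 to 20 rows; each row is the pose to reach, as a shift and turn from the pose commanded when the call began, turning the shorter way round; what a row does not reach only later rows make up. A row lasts 1/10 s, in which the tool goes at most 50 mm and 8.59 degrees, less where a joint would pass 70% of its speed; a pose out of reach is approached as far as the arm can. A call with a number of a shift or a turn outside -1 to 1 is refused whole. A call with a gripper value outside its range is refused whole. The fingers move at their own pace and stop on an object; "newtons" is the grip in N (left out, the last holds). Time passes only in rows, so rows that repeat a pose let the fingers close. It gives the time, the measured TCP pose, the force, the opening and the grip force at its end, in the units of the state.
- bot.read_state(): the state, without advancing time (a new reading comes with each control period).
- bot.read_camera(name): name is "scene" or "top" or "wrist"; returns the picture (384x512x3 uint8, red, green, blue); there is no depth.
- bot.camera_info(name): a dict with "vertical_fov" (degrees; the focal length in pixels is half the picture's height over the tangent of half this angle, whatever the lens; pixels are square), "cx", "cy" (the principal point, pixels), "dist" ([k1, k2, p1, p2, k3] as OpenCV has them; the pictures are not rectified), "R" (3x3) and "t" (3): a world point X has camera coordinates R X + t. Camera axes: x right, y down, z forward; pixel columns grow to the right and rows downward; lengths in m; the calibration is good to about 2 mm. A picture is of the moment at which its call begins: read the wrist's pose just before it. camera_info takes no time and is no camera call; for the wrist camera it gives the pose at the moment of the call.
- bot.finish_job(): hands the job in; it is judged then, once.
Trained networks look in the newest picture that a camera, given by its name, has taken for a name from the list of things; names that differ only in an ending like _2 or _b are one class to them, and where a whole thing is asked for, a point or a joint stands for the part that bears it (a point fixed in the world has none). Each returns a list of dicts, best first, with "score" (0 to 1); they miss things now and then, are a little off and sometimes report something else, mostly with a low value. They report only what shows in the picture. A call takes as long as a camera call. They do not tell look-alikes from the thing itself.
- bot.recognise(target, camera): "box" ([left, top, right, bottom] as shares, 0 to 1, of the picture: columns of its width, rows of its height, round what is visible of it).
- bot.trace(target, camera): "mask" (384x512 bool, what is visible of it) and "box" ([left, top, right, bottom] as shares, 0 to 1, of the picture: columns of its width, rows of its height, round what is visible of it).
- bot.mark_of(target, camera): "at" ([row, column] as shares, 0 to 1, of the picture: columns of its width, rows of its height: a listed point, or the origin of a listed thing).
The state is a dict: "time": time; "q": joint angles; "joint_vel": joint speeds; "joint_torque": joint torques, N m; "tool_pos": TCP position; "tcp_rot": TCP orientation; "wrist_force": force on the tool from outside, world axes, zero at the start; "torque": the same for the moment, N m; "width": opening from 0.0 (shut) to 1.0 (fully open); "grip_force": force on a finger pad.
Only numpy, scipy, OpenCV 4.12 (cv2) and the standard library are available. Lean on these libraries where they do the work, as an engineer would, in place of code of your own. Each camera call takes 0.05 s, during which the arm holds its last target. There are 200 camera calls.

## Working session

There is one attempt and no reset: what is moved stays moved. The work goes in short steps, Python scripts to look and compute and a tool call to move; the robot and the scene stay as the last step left them, time stands still between calls to the robot, and variables do not carry over. Pictures are saved under pics/ and viewed, at most 10 in all, crops included, and the job is handed in when it is done.

Besides the shell and the picture viewer there is one more tool, called after ">>>" as name(argument=value, ...), one argument or row to a line, values as JSON. servo_tool: Moves the arm, as the interface text tells. Shifts and turns lie within -1 to 1; 1 stands for 0.15 m of shift or 180 degrees of turn. Its arguments: {"type":"object","properties":{"series":{"type":"array","items":{"type":"array","items":{"type":"number"}}},"newtons":{"type":"number"}},"required":["series"]}

```bash
mkdir -p pics; cat > h.py <<'E'
import numpy as np, cv2
from workcell import bot
def ray(cam,u,v):
    c=bot.camera_info(cam); f=192/np.tan(np.radians(c["vertical_fov"])/2)
    K=np.array([[f,0,c["cx"]],[0,f,c["cy"]],[0,0,1]])
    n=cv2.undistortPoints(np.array([[[u,v]]],float),K,np.array(c["dist"]))[0,0]
    R=np.array(c["R"]);t=np.array(c["t"]).ravel()
    return -R.T@t, R.T@np.array([n[0],n[1],1])
def at_z(cam,u,v,z):
    o,d=ray(cam,u,v); return o+d*(z-o[2])/d[2]
def save(cam,name):
    im=bot.read_camera(cam); cv2.imwrite(f"pics/{name}.png",im[:,:,::-1]); return im
E
python3 - <<'E'
from h import *
a=save("top","top0");b=save("scene","scene0")
cv2.imwrite("pics/s0.png",np.vstack([a])[:,:,::-1])
H={"lid_push":.089,"catch_pivot":.089,"catch_knob":.104,"box":0,"spice_jar":0,"packet":None,"timer":0,"tin":0}
for cam in("top","scene"):
  for n,z in H.items():
    for r in bot.mark_of(n,cam)[:2]:
      v,u=r["at"][0]*384,r["at"][1]*512
      print(cam,n,round(r["score"],2),round(u),round(v),at_z(cam,u,v,z or .02).round(4))
print(bot.read_state()["time"])
E
```

```text
top lid_push 0.91 330 201 [ 0.477  -0.3668  0.089 ]
top catch_pivot 0.45 307 212 [ 0.4292 -0.2691  0.089 ]
top catch_knob 0.45 323 211 [ 0.4337 -0.3355  0.104 ]
top box 0.64 283 201 [ 0.4857 -0.172   0.02  ]
top box 0.35 176 210 [0.4477 0.3107 0.02  ]
top spice_jar 0.62 267 178 [ 0.5879 -0.1011  0.02  ]
top packet 0.76 284 200 [ 0.4883 -0.1734  0.02  ]
top packet 0.73 225 201 [0.4868 0.0932 0.02  ]
top timer 0.74 269 181 [ 0.5762 -0.1096  0.02  ]
top timer 0.54 285 198 [ 0.4978 -0.1777  0.02  ]
top tin 0.58 378 192 [ 0.5215 -0.5981  0.02  ]
scene lid_push 0.87 332 257 [ 0.4622 -0.3867  0.089 ]
scene lid_push 0.35 219 145 [0.5141 0.2672 0.089 ]
scene catch_pivot 0.39 333 255 [ 0.4712 -0.384   0.089 ]
scene box 0.86 293 231 [ 0.4767 -0.1903  0.02  ]
scene packet 0.78 244 191 [0.4664 0.068  0.02  ]
scene packet 0.49 290 228 [ 0.4797 -0.1752  0.02  ]
scene tin 0.56 395 303 [ 0.5238 -0.6172  0.02  ]
0.9
```

View pics/top0.png

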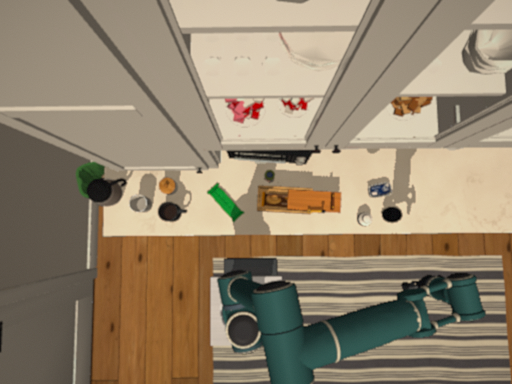

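View pics/scene0.png

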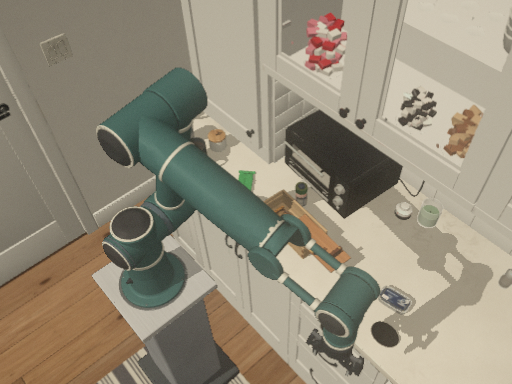

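The top view shows the box at u 258–341, v 186–213, with the lid out to the right and the catch near its lower right corner. The green look-alike packet is at (225,201). I'll go closer with the wrist camera.

>>> servo_tool(
  series=[
    [0.3, 0.2, 0.3, 0, 0, 0, 1],
    [0.6, 0.5, 0.5, 0, 0, 0, 1],
    [1, 0.8, 0.5, 0, 0, 0, 1],
    [1, 0.8, 0.5, 0, 0, 0, 1],
    [1, 0.8, 0.5, 0, 0, 0, 1],
  ],
)

```text
time: 1.4
tool_pos: [0.3108, -0.534, 0.3084]
tcp_rot: [3.118, 0.374, 0.005]
wrist_force: [0.1, -0.3, -0.4]
width: 0.147
grip_force: 0.0
```

>>> servo_tool(
  series=[
    [0.3, 0.3, 0.1, 0, 0, 0, 1],
    [0.6, 0.6, 0.2, 0, 0, 0, 1],
    [0.7, 0.9, 0.2, 0, 0, 0, 1],
    [0.7, 0.9, 0.2, 0, 0, 0, 1],
    [0.7, 0.9, 0.2, 0, 0, 0, 1],
  ],
)

```text
time: 1.9
tool_pos: [0.4136, -0.3992, 0.3371]
tcp_rot: [3.119, 0.374, 0.002]
wrist_force: [-0.1, 0.4, -0.5]
width: 0.002
grip_force: 0.0
```

```bash
python3 - <<'E'
from h import *
from scipy.spatial.transform import Rotation as Ro
s=bot.read_state();print(s["time"],s["tool_pos"],Ro.from_rotvec(s["tcp_rot"]).as_matrix().round(3),s["q"],s["width"])
save("wrist","w1");o,d=ray("wrist",256,192);print(o,d)
H={"lid_push":.089,"catch_pivot":.089,"catch_knob":.104,"box":0}
for cam in("wrist","top"):
  if cam=="top": save("top","t1")
  for n,z in H.items():
    for r in bot.mark_of(n,cam)[:2]:
      v,u=r["at"][0]*384,r["at"][1]*512
      print(cam,n,round(r["score"],2),round(u),round(v),at_z(cam,u,v,z).round(4))
E
```

```text
1.9 [ 0.41359017 -0.3991873   0.33706253] [[ 0.972  0.236  0.001]
 [ 0.236 -0.972 -0.   ]
 [ 0.001  0.001 -1.   ]] [-8.11457879e-01  2.58403926e-02  1.68222873e+00  7.44149902e-04
  1.43251973e+00  5.20479475e-01] 0.0019565825755030134
[ 0.4852506  -0.38398291  0.47935451] [-0.29424078 -0.07759443 -0.95268291]
wrist lid_push 0.71 252 105 [ 0.4716 -0.3857  0.089 ]
wrist catch_pivot 0.61 162 117 [ 0.4312 -0.2806  0.089 ]
wrist catch_knob 0.56 203 127 [ 0.4335 -0.334   0.104 ]
wrist box 0.58 116 59 [ 0.4864 -0.1793  0.    ]
top lid_push 0.74 332 201 [ 0.4791 -0.3755  0.089 ]
top catch_pivot 0.43 307 208 [ 0.449  -0.2695  0.089 ]
top catch_knob 0.4 322 211 [ 0.4359 -0.3308  0.104 ]
top box 0.68 282 200 [ 0.4919 -0.1657  0.    ]
```

View pics/w1.png

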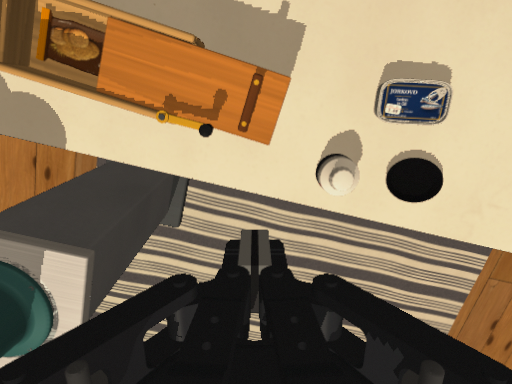

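The wrist view shows the bar running from about (261,70) to (243,130), the pivot at (162,117) and the knob at (206,130). The lid edges are clear too.

```bash
python3 - <<'E'
from h import *
def p(u,v,z): return at_z("wrist",u,v,z)
A,B,C,D=p(112,17,.074),p(291,77,.074),p(97,83,.074),p(270,144,.074)
for a,b in((A,B),(C,D)): d=b-a;print("edge",a.round(4),b.round(4),np.degrees(np.arctan2(d[1],d[0])))
print("width",np.linalg.norm(B-D))
for n,q in dict(bar1=(262,69,.102),bar2=(245,130,.102),knobtop=(207,130,.118),piv=(162,117,.091),railend=(200,42,.082)).items(): print(n,p(*q).round(4))
E
```

```text
edge [ 0.5313 -0.2008  0.074 ] [ 0.5152 -0.4252  0.074 ] -94.106152813084
edge [ 0.4524 -0.1901  0.074 ] [ 0.4281 -0.4203  0.074 ] -96.02937105267443
width 0.08727965233183713
bar1 [ 0.5137 -0.3877  0.102 ]
bar2 [ 0.4415 -0.3841  0.102 ]
knobtop [ 0.4331 -0.3412  0.118 ]
piv [ 0.432  -0.2806  0.091 ]
railend [ 0.5275 -0.3091  0.082 ]
```

>>> servo_tool(
  series=[
    [0.2, -0.15, -0.3, 0, 0, -0.04, 1],
    [0.38, -0.27, -0.6, 0, 0, -0.08, 1],
    [0.38, -0.27, -0.9, 0, 0, -0.1, 1],
    [0.38, -0.27, -1, 0, 0, -0.1, 1],
    [0.38, -0.27, -1, 0, 0, -0.1, 1],
  ],
)

```text
time: 2.9
tool_pos: [0.4665, -0.4398, 0.1802]
tcp_rot: [-3.132, 0.125, 0.012]
wrist_force: [-0.9, 0.6, -0.1]
width: 0.001
grip_force: 0.0
```

```bash
python3 - <<'E'
from h import *
s=bot.read_state();print(s["time"],s["tool_pos"],s["tcp_rot"])
im=save("wrist","w2");o,d=ray("wrist",256,192);print(o,d)
H={"lid_push":.089,"catch_pivot":.089,"catch_knob":.104}
for n,z in H.items():
    for r in bot.mark_of(n,"wrist")[:2]:
      v,u=r["at"][0]*384,r["at"][1]*512
      print(n,round(r["score"],2),round(u),round(v),at_z("wrist",u,v,z).round(4))
E
```

```text
2.9 [ 0.46647912 -0.43980137  0.18022195] [-3.13191328  0.12473006  0.01205991]
[ 0.54283602 -0.44847493  0.3261264 ] [-0.30724903  0.0226751  -0.95146578]
lid_push 0.91 185 187 [ 0.4761 -0.3865  0.089 ]
catch_pivot 0.95 66 240 [ 0.4369 -0.2762  0.089 ]
catch_knob 0.98 125 243 [ 0.4367 -0.3347  0.104 ]
catch_knob 0.27 185 187 [ 0.481  -0.3913  0.104 ]
```

View pics/w2.png

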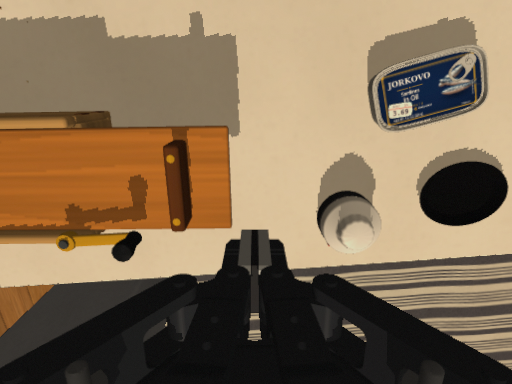

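The close view shows the bar from about (176,141) to (179,230), the lid's front edge at row ~227 and the knob near (125,243). I'll check the gap between knob and bar in the box frame.

```bash
python3 - <<'E'
from h import *
# camera_info depends only on the current pose; no camera call needed
p=lambda u,v,z: at_z("wrist",u,v,z)[:2]
e1=[p(20,128.5,.074),p(231,126.5,.074)];e2=[p(10,228,.074),p(231,227,.074)]
for a,b in(e1,e2): print("edge",a.round(4),b.round(4),np.degrees(np.arctan2(*(b-a)[::-1])))
piv=p(66,243,.091);kn=p(133,239,.118)
for a in np.radians([-92,-94]):
  y=np.array([np.cos(a),np.sin(a)]);x=np.array([y[1],-y[0]])  # box x: toward robot
  f=lambda q:((q-piv)@x*1e3).round(1),
  g=lambda q:[round((q-piv)@x*1e3,1),round((q-piv)@y*1e3,1)]
  print(np.degrees(a),dict(knob=g(kn),knobm=g(p(125,243,.104)),lid_push=g(p(185,187,.089)),bar_far=g(p(176,141,.102)),bar_near=g(p(180,230,.092)),lidend1=g(e1[1]),lidend2=g(e2[1])))
print(piv,kn)
E
```

```text
edge [ 0.5339 -0.253 ] [ 0.5212 -0.429 ] -94.14490454823911
edge [ 0.4461 -0.2166] [ 0.4311 -0.4199] -94.24187985041263
-92.0 {'knob': [np.float64(-14.0), np.float64(71.5)], 'knobm': [np.float64(-4.1), np.float64(58.0)], 'lid_push': [np.float64(-45.5), np.float64(109.0)], 'bar_far': [np.float64(-85.4), np.float64(109.4)], 'bar_near': [np.float64(-8.4), np.float64(101.2)], 'lidend1': [np.float64(-91.6), np.float64(149.1)], 'lidend2': [np.float64(-1.2), np.float64(143.1)]}
-94.0 {'knob': [np.float64(-16.5), np.float64(71.0)], 'knobm': [np.float64(-6.1), np.float64(57.8)], 'lid_push': [np.float64(-49.3), np.float64(107.3)], 'bar_far': [np.float64(-89.1), np.float64(106.3)], 'bar_near': [np.float64(-11.9), np.float64(100.9)], 'lidend1': [np.float64(-96.8), np.float64(145.8)], 'lidend2': [np.float64(-6.2), np.float64(143.0)]}
[ 0.43481555 -0.27680201] [ 0.44634612 -0.34876174]
```

The knob clears the bar by about 3 mm, and a graze would only swing the catch outwards, so it's safe to push. Box y axis is at -94.2°.

>>> servo_tool(
  series=[
    [0.03, 0, -0.3, 0, 0, 0, 1],
    [0.03, 0, -0.6, 0, 0, 0, 1],
    [0.03, 0, -0.64, 0, 0, 0, 1],
    [0.03, 0, -0.64, 0, 0, 0, 1],
    [0.03, 0.1, -0.64, 0, 0, 0, 1],
    [0.04, 0.17, -0.64, 0, 0, 0, 1],
    [0.04, 0.23, -0.64, 0, 0, 0, 1],
    [0.05, 0.29, -0.64, 0, 0, 0, 1],
    [0.05, 0.35, -0.64, 0, 0, 0, 1],
    [0.06, 0.41, -0.64, 0, 0, 0, 1],
    [0.06, 0.47, -0.64, 0, 0, 0, 1],
    [0.06, 0.53, -0.64, 0, 0, 0, 1],
    [0.07, 0.59, -0.64, 0, 0, 0, 1],
    [0.07, 0.65, -0.64, 0, 0, 0, 1],
    [0.08, 0.71, -0.64, 0, 0, 0, 1],
    [0.08, 0.77, -0.64, 0, 0, 0, 1],
    [0.09, 0.83, -0.64, 0, 0, 0, 1],
    [0.09, 0.88, -0.64, 0, 0, 0, 1],
  ],
)

```text
time: 4.9
tool_pos: [0.4822, -0.3088, 0.0897]
tcp_rot: [-3.138, 0.124, 0.002]
wrist_force: [1.1, -3.1, -1.0]
width: 0.001
grip_force: 1.0
```

```bash
python3 - <<'E'
from h import *
save("wrist","w3")
H={"lid_push":.089,"catch_pivot":.089,"catch_knob":.104}
for n,z in H.items():
    for r in bot.mark_of(n,"wrist")[:1]:
      v,u=r["at"][0]*384,r["at"][1]*512
      print(n,round(r["score"],2),round(u),round(v),at_z("wrist",u,v,z).round(4))
E
```

```text
lid_push 0.56 225 249 [ 0.4811 -0.2938  0.089 ]
```

View pics/w3.png

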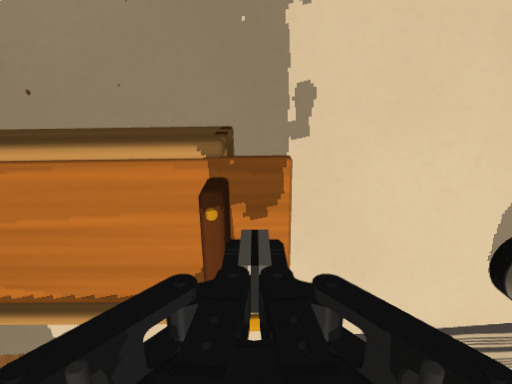

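The bar, at column ~212, is moving with the fingers. The lid end (col 290) is still past the rail end (col 233). I'll keep pushing in small steps and watch the force.

>>> servo_tool(
  series=[
    [0.0, 0.04, 0, 0, 0, 0, 1],
    [0.005, 0.08, 0, 0, 0, 0, 1],
    [0.01, 0.12, 0, 0, 0, 0, 1],
    [0.01, 0.15, 0, 0, 0, 0, 1],
  ],
)

```text
time: 5.5
tool_pos: [0.4839, -0.287, 0.0902]
tcp_rot: [-3.139, 0.124, 0.001]
wrist_force: [-0.8, -0.3, -1.4]
width: 0.004
grip_force: 0.9
```

>>> servo_tool(
  series=[
    [0, 0.03, 0, 0, 0, 0, 1],
    [0.0, 0.05, 0, 0, 0, 0, 1],
    [0.005, 0.07, 0, 0, 0, 0, 1],
  ],
)

```text
time: 5.8
tool_pos: [0.4846, -0.2766, 0.0903]
tcp_rot: [-3.139, 0.124, 0.001]
wrist_force: [-0.7, -1.1, -0.2]
width: -0.001
grip_force: 0.8
```

>>> servo_tool(
  series=[
    [0, 0.02, 0, 0, 0, 0, 1],
    [0.0, 0.04, 0, 0, 0, 0, 1],
    [0.0, 0.05, 0, 0, 0, 0, 1],
  ],
)

```text
time: 6.1
tool_pos: [0.485, -0.2717, 0.0905]
tcp_rot: [3.134, -0.122, 0.001]
wrist_force: [-1.5, -12.9, -5.3]
width: -0.002
grip_force: 6.2
```

>>> servo_tool(
  series=[
    [0, 0.02, 0, 0, 0, 0, 1],
    [0.0, 0.03, 0, 0, 0, 0, 1],
  ],
)

```text
time: 6.3
tool_pos: [0.4851, -0.2711, 0.091]
tcp_rot: [3.127, -0.12, 0.003]
wrist_force: [-3.5, -24.6, -8.1]
width: 0.001
grip_force: 10.1
```

```bash
python3 - <<'E'
from h import *
print(bot.read_state()["wrist_force"])
save("wrist","w4")
E
```

```text
[ -3.47595022 -24.55006295  -8.1479968 ]
```

View pics/w4.png

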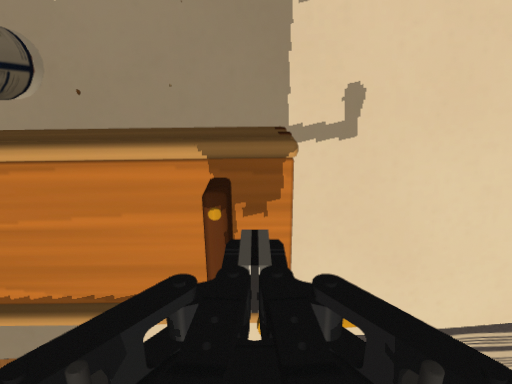

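The lid end (col ~293) is now flush with the rail end (col ~295), and 25 N shows it's on its stop. I'll back off, rise and look at the catch.

>>> servo_tool(
  series=[
    [0, -0.1, 0, 0, 0, 0, 1],
    [0, -0.2, 0.1, 0, 0, 0, 1],
    [0, -0.3, 0.4, 0, 0, 0, 1],
    [-0.1, -0.5, 0.7, 0, 0, 0, 1],
    [-0.3, -0.7, 0.8, 0, 0, 0, 1],
    [-0.5, -0.8, 0.8, 0, 0, 0, 1],
    [-0.5, -0.8, 0.8, 0, 0, 0, 1],
    [-0.5, -0.8, 0.8, 0, 0, 0, 1],
  ],
)

```text
time: 7.15
tool_pos: [0.4095, -0.3849, 0.2103]
tcp_rot: [-3.138, 0.128, -0.001]
wrist_force: [-0.7, 0.2, 0.3]
width: -0.001
grip_force: 0.0
```

```bash
python3 - <<'E'
from h import *
save("wrist","w5");s=bot.read_state();print(s["tool_pos"],s["tcp_rot"])
H={"lid_push":.089,"catch_pivot":.089,"catch_knob":.104}
for n,z in H.items():
    for r in bot.mark_of(n,"wrist")[:2]:
      v,u=r["at"][0]*384,r["at"][1]*512
      print(n,round(r["score"],2),round(u),round(v),at_z("wrist",u,v,z).round(4))
E
```

```text
[ 0.40990866 -0.38439956  0.20996486] [-3.13773723e+00  1.25755503e-01 -4.59138149e-04]
lid_push 0.82 95 112 [ 0.4815 -0.2564  0.089 ]
catch_pivot 0.71 128 163 [ 0.4366 -0.2756  0.089 ]
catch_knob 0.86 188 164 [ 0.4346 -0.3313  0.104 ]
```

View pics/w5.png

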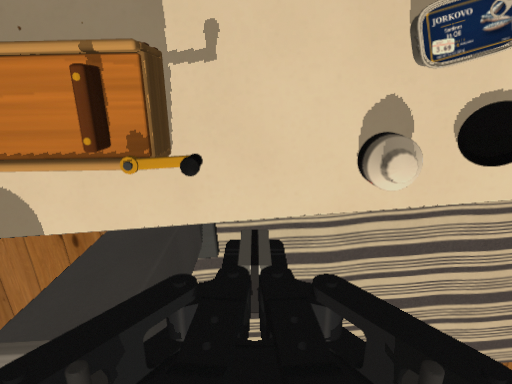

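The catch arm lies at about −91.5° world, with the pivot at (128,165) and the knob at (190,163). I'll lower the fingers on the robot side of the knob and work out the arc.

>>> servo_tool(
  series=[
    [-0.08, 0.2, 0, 0, 0, 0, 1],
    [-0.08, 0.34, -0.3, 0, 0, 0, 1],
    [-0.08, 0.34, -0.6, 0, 0, 0, 1],
    [-0.08, 0.34, -0.75, 0, 0, 0, 1],
    [-0.08, 0.34, -0.75, 0, 0, 0, 1],
  ],
)

```text
time: 7.85
tool_pos: [0.3955, -0.3303, 0.0932]
tcp_rot: [-3.133, 0.122, 0.011]
wrist_force: [0.0, 0.9, -0.2]
width: 0.001
grip_force: 0.0
```

```bash
python3 - <<'E'
from h import *
s=bot.read_state();T=s["tool_pos"];print(s["time"],T,s["q"][5],s["wrist_force"])
P=np.array([.4366,-.276])
for i,f in enumerate(np.linspace(-91.5,-4.2,15)):
  a=np.radians(f);C=P+.058*np.array([np.cos(a),np.sin(a)])-.0185*np.array([-np.sin(a),np.cos(a)])
  print(round(f,1),((C-T[:2])/.15).round(3),round((f+91.5)/180,3))
E
```

```text
7.85 [ 0.39551127 -0.33027852  0.09322046] 0.9039253808433161 [ 0.03277066  0.87473411 -0.15446462]
-91.5 [ 0.141 -0.021] 0.0
-85.3 [ 0.183 -0.034] 0.035
-79.0 [ 0.226 -0.041] 0.069
-72.8 [ 0.27  -0.044] 0.104
-66.6 [ 0.315 -0.042] 0.139
-60.3 [ 0.358 -0.035] 0.173
-54.1 [ 0.401 -0.024] 0.208
-47.8 [ 0.442 -0.008] 0.242
-41.6 [0.481 0.013] 0.277
-35.4 [0.518 0.037] 0.312
-29.1 [0.552 0.066] 0.346
-22.9 [0.582 0.098] 0.381
-16.7 [0.609 0.133] 0.416
-10.4 [0.632 0.171] 0.45
-4.2 [0.651 0.211] 0.485
```

>>> servo_tool(
  series=[
    [0, 0, 0.05, 0, 0, 0, 1],
    [0.1, -0.02, 0.05, 0, 0, 0, 1],
    [0.14, -0.02, 0.05, 0, 0, 0, 1],
    [0.18, -0.03, 0.05, 0, 0, 0.035, 1],
    [0.23, -0.04, 0.05, 0, 0, 0.07, 1],
    [0.27, -0.045, 0.05, 0, 0, 0.1, 1],
    [0.315, -0.04, 0.05, 0, 0, 0.14, 1],
    [0.36, -0.035, 0.05, 0, 0, 0.17, 1],
    [0.4, -0.025, 0.05, 0, 0, 0.21, 1],
    [0.44, -0.01, 0.05, 0, 0, 0.24, 1],
    [0.48, 0.01, 0.05, 0, 0, 0.28, 1],
    [0.52, 0.04, 0.05, 0, 0, 0.31, 1],
    [0.55, 0.065, 0.05, 0, 0, 0.35, 1],
    [0.58, 0.1, 0.05, 0, 0, 0.38, 1],
    [0.61, 0.13, 0.05, 0, 0, 0.415, 1],
  ],
)

```text
time: 9.35
tool_pos: [0.4911, -0.3152, 0.107]
tcp_rot: [2.565, 1.809, 0.001]
wrist_force: [-0.9, -1.3, 0.2]
width: 0.004
grip_force: 0.3
```

```bash
python3 - <<'E'
from h import *
save("wrist","w6");s=bot.read_state();T=s["tool_pos"];print(s["time"],T,s["q"],s["wrist_force"])
E
```

```text
9.4 [ 0.49172804 -0.31463752  0.10702328] [-6.12155664e-01  1.99046797e-01  1.92555192e+00  5.43149245e-04
  1.01365145e+00 -2.74956529e-01] [-0.06394874  0.63764408  0.729205  ]
```

View pics/w6.png

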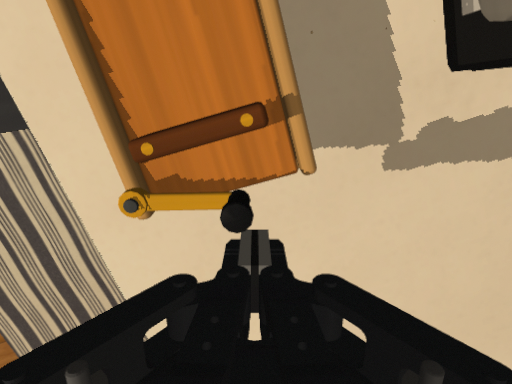

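The knob (237,215) is moving with the fingers and the arm is about 15° short of straight across. I'll continue to the stop.

>>> servo_tool(
  series=[
    [0.01, 0.04, -0.03, 0, 0, 0.035, 1],
    [0.02, 0.08, -0.03, 0, 0, 0.07, 1],
    [0.02, 0.1, -0.03, 0, 0, 0.07, 1],
  ],
)

```text
time: 9.7
tool_pos: [0.4939, -0.3, 0.1021]
tcp_rot: [2.356, 2.074, 0.001]
wrist_force: [0.1, -0.6, 1.2]
width: 0.004
grip_force: 0.4
```

>>> servo_tool(
  series=[
    [0, 0.015, 0, 0, 0, 0, 1],
    [0, 0.03, 0, 0, 0, 0, 1],
  ],
)

```text
time: 9.9
tool_pos: [0.4939, -0.2989, 0.1024]
tcp_rot: [2.353, 2.069, -0.004]
wrist_force: [0.5, -14.8, -3.0]
width: -0.003
grip_force: 7.3
```

Against its stop at 15 N, right where expected. I'll back off, rise and check.

>>> servo_tool(
  series=[
    [0, -0.1, 0, 0, 0, 0, 1],
    [0, -0.3, 0, 0, 0, 0, 1],
    [0, -0.5, 0.3, 0, 0, 0, 1],
    [-0.2, -0.6, 0.6, 0, 0, 0, 1],
    [-0.3, -0.6, 0.8, 0, 0, 0, 1],
    [-0.3, -0.6, 0.8, 0, 0, 0, 1],
    [-0.3, -0.6, 0.8, 0, 0, 0, 1],
  ],
)

```text
time: 10.6
tool_pos: [0.4475, -0.3861, 0.2227]
tcp_rot: [2.358, 2.071, 0.001]
wrist_force: [0.3, 0.2, -1.1]
width: -0.0
grip_force: 0.0
```

```bash
python3 - <<'E'
from h import *
save("wrist","w7");s=bot.read_state();print(s["tool_pos"],s["wrist_force"])
for n,z in {"lid_push":.089,"catch_pivot":.089,"catch_knob":.104}.items():
    for r in bot.mark_of(n,"wrist")[:1]:
      v,u=r["at"][0]*384,r["at"][1]*512
      print(n,round(r["score"],2),round(u),round(v),at_z("wrist",u,v,z).round(4))
E
```

```text
[ 0.44709727 -0.38514932  0.22083612] [-0.32112636  0.27645683 -0.92159656]
lid_push 0.7 277 21 [ 0.4819 -0.2573  0.089 ]
catch_pivot 0.82 219 56 [ 0.4317 -0.2766  0.089 ]
catch_knob 0.59 290 42 [ 0.4887 -0.2758  0.104 ]
```

View pics/w7.png

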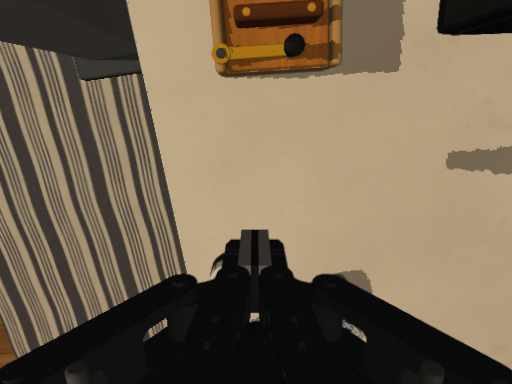

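The lid is flush and the catch arm lies parallel to the bar and the box end, against its stop. The robot is clear, so I'll hand it in.

```bash
python3 -c "
from workcell import bot
print(bot.finish_job())"
```

```text
the job is handed in; nothing more can be done
None
```

The lid is pushed fully shut and the catch swung straight across it to its stop; nothing was grasped or lifted, the job was handed in at about 11 s with the robot clear, and the verdict was not shown.

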